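# Click-test a returned battery pack on the stockroom tester

## Robot

A 6-joint arm with a two-finger parallel gripper is mounted at the origin on the work surface. World frame = base frame: x ahead of the robot, y to its left, z up, the work surface at z = 0. Lengths are in m, angles in rad, forces in N, time in s.
With the tool pointing down it reaches from about 0.375 to 0.825 m from the base axis. Payload 5.5 kg.
Tool frame: the origin (TCP) lies midway between the tips of the shut fingers; the grasp point (between the pads) lies 19 mm behind it (manip.grip_point_offset is the distance from the TCP to the grasp point, in m); z points along the fingers, x is the direction in which the jaws open and shut, and the axes are right-handed (so a half turn about z gives the same grasp; the last joint's range is limited). The gripper opens to 85 mm and grips with 20 to 120 N. Pads are 22 mm wide; open, the fingers measure 114 mm over their backs; the gripper's body (76 mm by 85 mm) begins 54 mm behind the grasp point. The pads swing forward as they close: fully open they stand 13 mm farther back than shut.
Start: joints at [-1.349, 0.314, -0.047, 1.21, 0, 1.571], TCP at [0.132, -0.585, 0.231] pointing down, gripper open.
Joint ranges: [-2.67, 2.67], [-0.69, 1.73], [-1.03, 1.25], [-2.08, 2.16], [-1.42, 1.45], [-3.14, 3.14]. Speed limits (rad/s): [2.39, 2.39, 3.01, 3.14, 3.14, 3.14].

## Interface

Orientations are given as [roll, pitch, yaw] about the fixed x, y, z axes, in that order (R = Rz(yaw) Ry(pitch) Rx(roll)).
In Python, from cell import status, imaging, manip gives the robot as it stands. The module is installed in compiled form; this text tells all that it offers.
- The arm moves only by the tool arm_command, never from a script. Its argument "plan" is text: rows parted by semicolons, each of 7 numbers parted by spaces: the turn, a rotation vector about the tool's x, y, z in degrees, then the shift along the tool's x, y, z in cm, then the opening, from 0 (shut) to 1 (fully open). A call has 1 to 12 rows; each row is the pose to reach, as a shift and turn from the pose commanded when the call began, along the tool's axes at that moment; what a row does not reach only later rows make up. A row lasts 1/8 s, in which the tool goes at most 62.5 mm and 10.7 degrees, less where a joint would pass 70% of its speed; a pose out of reach is approached as far as the arm can. A call with a gripper value outside its range is refused whole. The fingers move at their own pace and stop on an object; the grip force is fixed at half the most. Time passes only in rows, so rows that repeat a pose let the fingers close. It gives the time, the measured TCP pose, the force and the opening at its end, in the units of the state.
- status.read_state(): the state, without advancing time (a new reading comes with each control period).
- imaging.camera(name): name is "scene" or "top"; returns a dict with "frame" (384x512x3 uint8, blue, green, red), "fov_y" (degrees; the focal length in pixels is half the picture's height over the tangent of half this angle, whatever the lens; pixels are square), "cx", "cy" (the principal point, pixels), "R" (3x3) and "t" (3): a world point X has camera coordinates R X + t. Camera axes: x right, y down, z forward; pixel columns grow to the right and rows downward; lengths in m; the calibration is good to about 2 mm. A picture is of the moment at which its call begins. There is no depth.
- manip.close_job(): hands the job in, once; it reports no verdict.
The state is a dict: "clock": time; "qpos": joint angles; "joint_velocities": joint speeds; "joint_efforts": joint torques, N m; "position": TCP position; "tcp_rot": TCP orientation; "ft_force": force on the tool from outside, world axes, zero at the start; "ft_torque": the same for the moment, N m; "grip_width": finger opening in m.
Only numpy, scipy, OpenCV 4.12 (cv2) and the standard library are available. Lean on these libraries where they do the work, as an engineer would, in place of code of your own. Each camera call takes 0.05 s, during which the arm holds its last target.

## Task

Check the returned battery pack on the tester: stand it on the open end of the tester, slide it along the rail without forcing it until the spring catch clicks, and let go so that it stays locked in. Then press the catch pad lightly so that the pack springs out by itself, slide it off the open end of the rail and set it down gently, upright, in the open stock bin on the bench. Leave the other things on the bench where they are.

Things in the scene. Friction and masses are not known exactly. Their poses are not given: they have to be found in the camera images.
- pack_mid (a point): Centre of the loose battery pack (30 mm above its underside), standing upright on the bench, about 0.3 kg. Inverted T: foot 84 long (its x) x 56 wide (y) x 8 mm high; on it a black body 76 long x 40 wide x 52 mm high (top 60 mm above the underside). z is up. Both ends are alike: either may lead. Grasp the body across its 40 mm width.
- tester: Pack tester fixed to the bench, base 315 x 100 mm (x -160 to +155); origin on the bench, mid-width; +x is the way packs slide in, z up. Its top, the slippery rail floor, is 12 mm above the bench. At the far end a grey head, top 65 mm high, carries ejector, buffers and catch as one unit, clamped anywhere within 13 mm either way along x of its nominal place: not measured, feel for it.
- apron (a point): Point on the rail floor, 112 mm before the tester's origin: on the open apron. A pack centred here, aligned with the tester, stands before the rail with room to spare. Flared guides (10 mm high) narrow from about 87 mm apart (21 mm past this point) to 59 mm at the rail's mouth. Axes as the tester's.
- rail_mouth (a point): Point on the rail floor at the rail's open end, 50 mm before the tester's origin. From here the rail runs 125 mm along +x: walls 59 mm apart, and lips 45 mm apart over the foot, underside 10 mm and top 14 mm above the floor, so a pack goes in and out only along x. Pushing in, the pack rides over a steel tooth in the floor (a few N of drag).
- home (a point): Point on the rail floor under a locked pack's centre if the head is at its nominal place (add its shift, up to 13 mm either way). The ejector pushes back from 34 mm before, 4.5 N rising to 7.5 N. Here the tooth snaps up behind the foot. From 2 mm past, rubber buffers add 2.5 N per mm. A push of 13 to 17 N is enough (drag included); with pressing down, keep below 35 N. Unlocked, it is pushed back out.
- pad (a point): Top centre of the catch pad if the head is at its nominal place (its shift = that of the locked pack from home). Black plate left of the rail (+y), 44 mm along x, 30 mm along y, top 30 mm above the bench. It moves 8 mm down to a hard stop, with 3 to 7 N. From 6 mm down the pack springs out 34 mm and stays loose on the rail. Keep below 35 N.
- bin: Green open stock bin fixed to the bench, 170 (x) x 140 (y) x 45 mm high, walls and floor 4 to 5 mm thick; origin at the centre of its underside, z up.
- tee: Bystander: brass pipe tee, about 60 mm long, 36 mm high; origin at its underside.
- tape: Bystander: grey roll of tape, 90 mm across, 25 mm high; origin at its underside.
- carton: Bystander: small cardboard carton 110 x 80 x 60 mm; origin at the centre of its underside.
- driver: Bystander: black-handled screwdriver lying on the bench; origin under its middle.
There are look-alikes about, which are no part of the job. Leave any blue look-alike of the part that bears pack_mid alone.

How it is judged:
On the way, in this order (a step that is already met when the one before it is completed fails the run):
1. the pack is locked in the rail, let go and staying there against the ejector (x of pack_mid in the frame of tester above 0.0135 m and z of pack_mid in the frame of tester below 0.048 m and y of pack_mid in the frame of tester between -0.006 and 0.006 m and angle between pack_mid's own z axis and vertical below 0.1 rad and linear speed of pack below 0.01 m/s and contact force between the fingers and pack below 0.2 N), for 0.4 s.
2. the catch has been pressed and the pack, untouched, has sprung out along the rail (x of pack_mid in the frame of tester between -0.05 and 0.0125 m and z of pack_mid in the frame of tester below 0.048 m and contact force between the fingers and pack below 0.2 N), for 0.2 s.
At the end, for the whole second after the job is handed in: The pack stands upright (within 0.15 rad) and at rest on the floor of the stock bin (its centre within 60 x 45 mm of the bin's middle and less than 42 mm above the bin's underside), after having been locked on the rail and then released by the catch (x of pack_mid in the frame of bin between -0.06 and 0.06 m and y of pack_mid in the frame of bin between -0.045 and 0.045 m and z of pack_mid in the frame of bin below 0.042 m and angle between pack_mid's own z axis and vertical below 0.15 rad and linear speed of pack below 0.02 m/s); the robot touches nothing.
It fails at once if the pack is forced in the rail (over 35 N between pack and tester once it is past the apron) or slammed down on the apron (over 90 N) ((contact force between pack and tester above 35 N and x of pack_mid in the frame of tester above -0.09 m) or contact force between pack and tester above 90 N).
It fails at once if the tester or its catch pad is pressed by the fingers with over 35 N (contact force between the fingers and tester above 35 N).
It fails at once if the pack is dropped or thrown into the bin (over 90 N between them) (contact force between pack and bin above 90 N).
It fails at once if another thing on the bench is moved by over 30 mm (distance of any of tee, tape, carton, driver from where it was at the start of the episode above 0.03 m).
It also fails if it takes over 72 s, if anything falls off the work surface, if the arm or the gripper's body presses on something with over 40 N, if the wrist force passes 120 N, or if a joint passes its speed limit or range.

## Working session

There is one attempt and no reset: what is moved stays moved. The work goes in short steps, Python scripts to look and compute and a tool call to move; the robot and the scene stay as the last step left them, time stands still between calls to the robot, and variables do not carry over. Pictures are saved under pics/ and viewed, and the job is handed in when it is done.

Besides the shell and the picture viewer there is one more tool, called after ">>>" as a command line: name --argument value ..., lists and objects as JSON in quotes. arm_command: Moves the arm, as the interface text tells. Its arguments: {"type":"object","properties":{"plan":{"type":"string"}},"required":["plan"]}

```bash
ls; mkdir -p pics; cat > h.py <<'E'
import numpy as np, cv2, json
from cell import status, imaging, manip
def grab(name,fn=None):
    d=imaging.camera(name)
    if fn: cv2.imwrite('pics/'+fn,d['frame'])
    return d
E
python3 - <<'E'
from h import *
for n in("scene","top"):
    d=grab(n,n+'0.png'); print(n,d['fov_y'],d['cx'],d['cy'],np.round(d['R'],4).tolist(),np.round(d['t'],4).tolist(),[k for k in d])
print(status.read_state())
E
```

```text
pics
scene 54.996010948153476 259.3690832558333 195.92759471378164 [[-0.8021, 0.5971, -0.0123], [0.4502, 0.5909, -0.6694], [-0.3925, -0.5425, -0.7428]] [0.4562, -0.1679, 1.2642] ['frame', 'fov_y', 'cx', 'cy', 'R', 't']
top 57.394772973211765 260.5092788762659 184.10011139962106 [[0.0013, -0.9998, 0.0218], [-0.9957, -0.0033, -0.0927], [0.0928, -0.0216, -0.9955]] [-0.0605, 0.5019, 1.0514] ['frame', 'fov_y', 'cx', 'cy', 'R', 't']
{'clock': 0.1, 'qpos': array([-1.34900568e+00,  3.14131346e-01, -4.79447879e-02,  1.21020903e+00,
        3.99850202e-06,  1.57083047e+00]), 'joint_velocities': array([-9.33070252e-04, -3.28580409e-03,  1.83412408e-03, -4.76983037e-05,
        7.76272450e-04, -9.34882077e-04]), 'joint_efforts': array([ 2.10879438e-05, -5.40769279e+01,  3.40539551e+01,  1.12362739e-02,
        4.32130935e-05,  9.70265916e-06]), 'position': array([ 0.13187625, -0.58481012,  0.23055019]), 'tcp_rot': array([-3.14158871e+00,  1.48884067e-03, -1.34903982e+00]), 'ft_force': array([ 0.7546593 , -0.1083139 , -0.95384705]), 'ft_torque': array([0.0141877 , 0.04949263, 0.02095219]), 'grip_width': 0.0851801006640218}
```

View pics/top0.png

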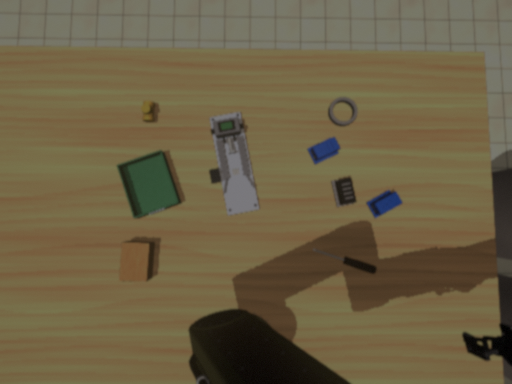

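View pics/scene0.png

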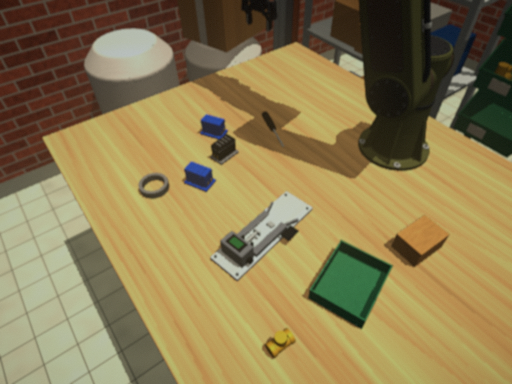

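The top view shows the tester at about (235,165), its open end at the bottom (241,205) and its head at the top. The bin is at (150,184), the black pack at (344,191), the blue look-alikes at (324,150) and (385,203), the driver at (360,265), the tape at (343,111), the tee at (149,111) and the carton at (137,261).

```bash
python3 - <<'E'
from h import *
t=cv2.imread('pics/top0.png')
def crop(i,x0,y0,x1,y1,s,fn): cv2.imwrite('pics/'+fn,cv2.resize(i[y0:y1,x0:x1],None,fx=s,fy=s,interpolation=cv2.INTER_CUBIC))
crop(t,200,105,270,220,5,'c_tester.png')
crop(t,325,170,365,215,12,'c_pack.png')
crop(t,110,145,190,222,7,'c_bin.png')
s=cv2.imread('pics/scene0.png')
crop(s,200,125,320,285,4,'c_sc.png')
E
```

```text
(no output)
```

View pics/c_tester.png

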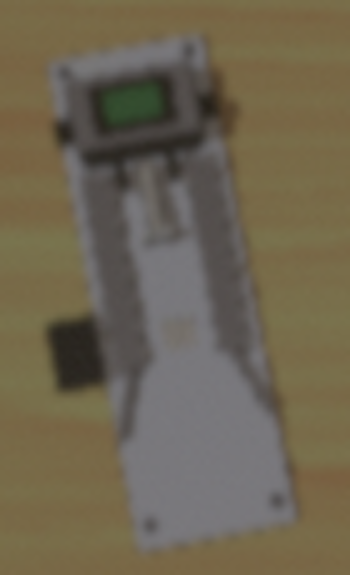

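View pics/c_pack.png

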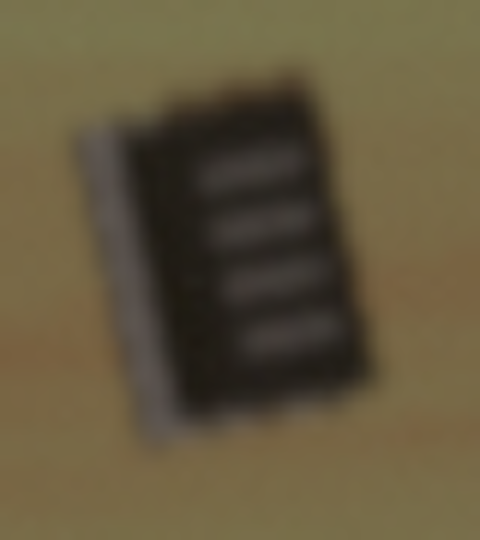

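View pics/c_bin.png

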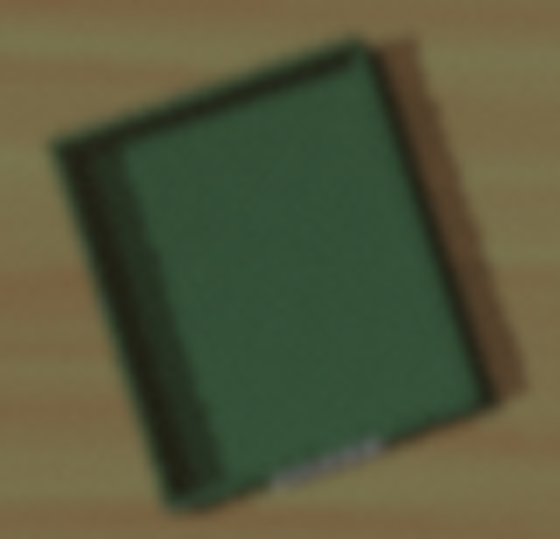

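View pics/c_sc.png

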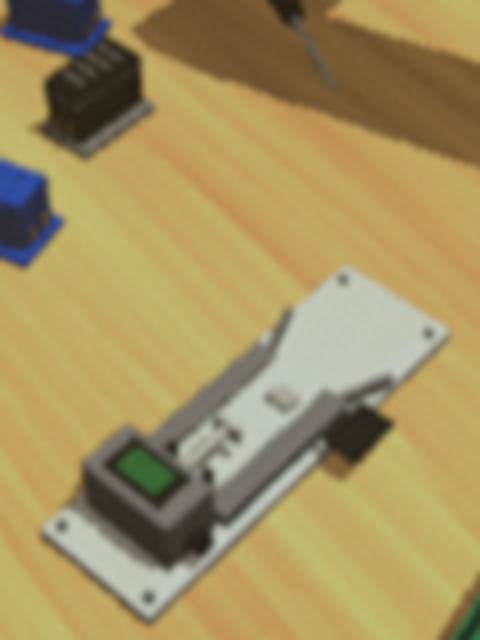

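```bash
python3 - <<'E'
from h import *
s=cv2.imread('pics/scene0.png')
def crop(i,x0,y0,x1,y1,s,fn): cv2.imwrite('pics/'+fn,cv2.resize(i[y0:y1,x0:x1],None,fx=s,fy=s,interpolation=cv2.INTER_CUBIC))
crop(s,200,125,250,172,12,'c_sp.png')
crop(s,300,235,400,330,6,'c_sb.png')
E
cat >> h.py <<'E'
from scipy.optimize import least_squares
CAM={'scene':(54.996010948153476,259.3690832558333,195.92759471378164),'top':(57.394772973211765,260.5092788762659,184.10011139962106)}
_c={}
def cam(n):
    if n not in _c: 
        import pickle,os
        f=n+'.pkl'
        if not os.path.exists(f): 
            d=imaging.camera(n); pickle.dump(d,open(f,'wb'))
        _c[n]=pickle.load(open(f,'rb'))
    return _c[n]
def proj(n,X):
    d=cam(n); f=192/np.tan(np.radians(d['fov_y']/2)); p=np.asarray(X)@np.array(d['R']).T+np.array(d['t'])
    return np.c_[f*p[:,0]/p[:,2]+d['cx'],f*p[:,1]/p[:,2]+d['cy']]
def fit(obs,x0):
    # obs: list (cam, model xyz, pixel)
    def w(p,m): 
        c,s=np.cos(p[2]),np.sin(p[2]); m=np.asarray(m,float)
        return np.c_[p[0]+c*m[:,0]-s*m[:,1],p[1]+s*m[:,0]+c*m[:,1],m[:,2]]
    def r(p): return np.concatenate([(proj(n,w(p,m))-np.asarray(px)).ravel() for n,m,px in obs])
    q=least_squares(r,x0); 
    return q.x,[np.round(proj(n,w(q.x,m))-np.asarray(px),1).tolist() for n,m,px in obs]
E
python3 - <<'E'
from h import *
T=[(.155,.05,.012),(.155,-.05,.012),(-.16,-.05,.012),(-.16,.05,.012)]
A=('top',T,[(209.6,117.4),(241,112),(259.6,208.6),(228,215)])
B=('scene',T,[(237.5,279.5),(210.5,258.8),(286.3,191.3),(312.5,207.5)])
for o in([A],[B],[A,B]): print(*fit(o,[.5,0,.1]))
BB=('top',[(.085,.07,.045),(.085,-.07,.045),(-.085,-.07,.045),(-.085,.07,.045)],[(117.9,166.1),(160.7,150.4),(181.1,202.4),(135.4,217.9)])
print('bin',*fit([BB],[.5,.3,.3]))
P=('top',[(.038,.02,.06),(.038,-.02,.06),(-.038,-.02,.06),(-.038,.02,.06),(.042,.028,.008),(-.042,.028,0)],[(338.75,178.75),(350.8,176.5),(356.3,201.3),(343.5,204),(331.5,181),(337.5,207)])
print('pack',*fit([P],[.5,-.2,.2]))
E
```

```text
[0.57257441 0.02204239 0.19400837] [[[-0.0, -0.5], [-0.2, -0.8], [0.3, 0.7], [-0.1, 0.6]]]
[0.57428745 0.0275668  0.20500562] [[[0.3, 1.1], [-0.4, -0.9], [-0.3, -0.4], [0.4, -0.1]]]
[0.57325231 0.02478854 0.2009036 ] [[[-1.2, -0.5], [-1.4, -1.1], [-0.3, 0.3], [-0.6, 0.4]], [[-0.2, -0.0], [-0.7, -2.0], [-0.4, -1.0], [0.2, -0.7]]]
bin [0.49936235 0.2746323  0.36388429] [[[-0.7, -0.3], [0.9, -0.8], [-0.5, -0.1], [0.3, 1.2]]]
pack [ 0.48095646 -0.31750421  0.20877823] [[[-0.6, 0.5], [0.3, 0.0], [0.7, 0.2], [0.4, 0.2], [-0.1, -0.7], [-0.7, -0.3]]]
```

View pics/c_sp.png

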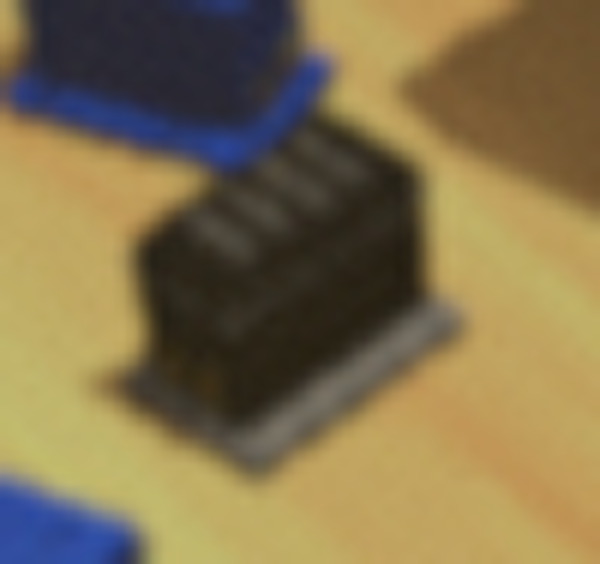

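View pics/c_sb.png

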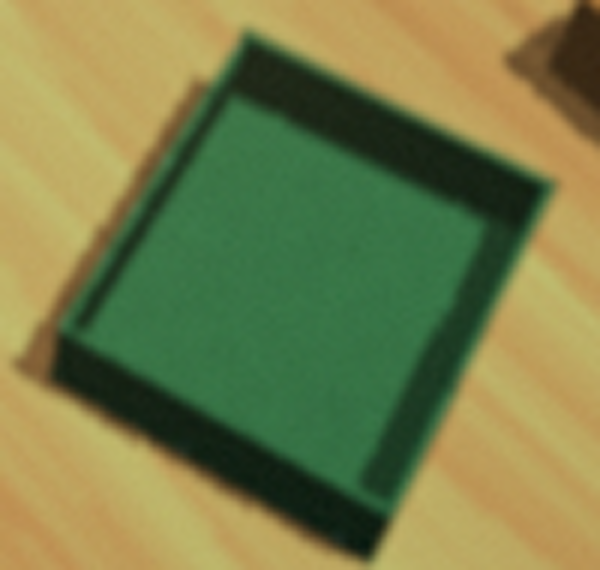

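```bash
python3 - <<'E'
from h import *
g=cv2.imread('pics/top0.png').astype(float)
w=g[:,:,2]-g[:,:,0]  # red minus blue: wood
w=cv2.GaussianBlur(w,(5,5),1)
xs=np.arange(10,480,15);ys=[]
for x in xs:
    c=w[35:62,x-2:x+3].mean(1); th=(c[:5].mean()+c[-5:].mean())/2
    i=np.argmax(c>th); ys.append(35+i-1+(th-c[i-1])/(c[i]-c[i-1]))
ys=np.array(ys);p=np.polyfit(xs,ys,1);print(np.round(ys-np.polyval(p,xs),2),p)
ys2=np.r_[np.arange(60,140,10),np.arange(240,320,10)];xs2=[]
for y in ys2:
    c=w[y-2:y+3,475:512].mean(0); th=(c[:5].mean()+c[-5:].mean())/2
    i=np.argmax(c<th); xs2.append(475+i-1+(th-c[i-1])/(c[i]-c[i-1]))
p=np.polyfit(ys2,xs2,1);print(np.round(xs2-np.polyval(p,ys2),2),p)
E
```

```text
[-0.28 -0.26  0.06  0.16  0.11  0.05 -0.06  0.32  0.46  0.2  -0.13 -0.25
  0.05  0.07  0.04 -0.14 -0.33 -0.19  0.02 -0.08 -0.12 -0.03  0.02  0.02
  0.03  0.18 -0.14 -0.13  0.22  0.21  0.03 -0.12] [1.28260562e-02 4.57156471e+01]
[ 0.06  0.04  0.07  0.14 -0.33  0.11  0.21 -0.06 -0.75  0.03 -0.26 -0.28
  0.52  0.16  0.11  0.23] [6.09828279e-02 4.80583116e+02]
```

```bash
python3 - <<'E'
from h import *
P=('top',[(.038,.02,.06),(.038,-.02,.06),(-.038,-.02,.06),(-.038,.02,.06),(.042,.028,.008),(-.042,.028,0)],[(338.75,178.75),(350.8,176.5),(356.3,201.3),(343.5,204),(331.5,181),(337.5,207)])
def c(l): return [(200+a/12-.5+.04,125+b/12-.5+.04) for a,b in l]
PS=('scene',[(.042,.028,0),(-.042,.028,.008),(.042,-.028,.008),(.038,-.02,.06),(-.038,.02,.06)],c([(258,478),(465,318),(105,385),(138,240),(425,178)]))
for o in([PS],[P,PS]):print('pack',*fit(o,[.5,-.2,.2]))
R=[(.085,.07,.045),(.085,-.07,.045),(-.085,-.07,.045),(-.085,.07,.045)]
BB=('top',R,[(117.9,166.1),(160.7,150.4),(181.1,202.4),(135.4,217.9)])
BS=('scene',R,[(300+a/6,235+b/6) for a,b in[(388,515),(60,328),(248,32),(553,185)]])
for o in([BS],[BB,BS]):print('bin',*fit(o,[.5,.3,.3]))
E
```

```text
pack [ 0.48246809 -0.31522195  0.19805679] [[[-0.1, 1.2], [0.3, -0.1], [0.8, -0.4], [-1.2, 0.1], [0.2, -0.9]]]
pack [ 0.48135303 -0.31702325  0.2076198 ] [[[-0.8, 0.4], [0.2, -0.1], [0.5, 0.0], [0.2, 0.1], [-0.3, -0.8], [-0.9, -0.4]], [[0.0, 0.8], [0.3, -0.6], [0.8, -0.8], [-1.2, -0.3], [0.1, -1.4]]]
bin [0.50173191 0.28147826 0.33716419] [[[0.5, 0.9], [-1.1, -0.3], [-0.5, -0.8], [1.0, -0.3]]]
bin [0.50052085 0.27876455 0.34869175] [[[-1.8, -1.2], [0.1, -1.0], [-2.2, 0.0], [-1.6, 0.6]], [[0.6, -0.4], [-1.2, -0.9], [-1.4, -1.7], [0.2, -1.8]]]
```

```bash
cat >> h.py <<'E'
from scipy.spatial.transform import Rotation as Ro
TE=np.array([.5733,.0248]);TY=.20
PK=np.array([.4815,-.3165]);PY=.205
BN=np.array([.5005,.278]);BY=.35
def tw(p,z,o=TE,a=TY):
    c,s=np.cos(a),np.sin(a); return np.array([o[0]+c*p[0]-s*p[1],o[1]+s*p[0]+c*p[1],z])
def row(pos,yaw,s=None):
    s=s or status.read_state(); R0=Ro.from_euler('xyz',s['tcp_rot']); R1=Ro.from_euler('xyz',[np.pi,0,yaw])
    print('turn',np.round(np.degrees((R0.inv()*R1).as_rotvec()),2),'shift cm',np.round(R0.inv().apply(np.asarray(pos)-s['position'])*100,2))
def intester(s=None):
    s=s or status.read_state(); R=Ro.from_euler('z',-TY)
    d=np.array([*(s['position'][:2]-TE),s['position'][2]])
    print('t',round(s['clock'],2),'tester xyz mm',np.round(R.apply(d)*1000,1),'F',np.round(R.apply(s['ft_force']),1),'yaw',round(s['tcp_rot'][2],4),'w',round(s['grip_width'],4))
E
python3 -c "
from h import *
row([*PK,.2],PY+np.pi/2)
# pad estimate
f=fit([('top',[(.022,.015,.03),(-.022,.015,.03),(-.022,-.015,.03)],[(200+48/5,105+328/5),(200+58/5,105+392/5),(200+104/5,105+383/5)])],[.5,0,.2]);print(f)
f2=fit([('scene',[(.022,.015,.03),(-.022,.015,.03),(-.022,-.015,.03)],[(200+348/4,125+463/4),(200+393/4,125+425/4),(200+357/4,125+402/4)])],[.5,0,.2]);print(f2)
for q in (f,f2): print(Ro.from_euler('z',-TY).apply([*(q[0][:2]-TE),0]))
"
```

```text
turn [-1.0000e-01  0.0000e+00 -1.7904e+02] shift cm [-18.49 -40.01   3.09]
(array([0.52625561, 0.07888162, 0.18839774]), [[[-0.5, -0.9], [-0.0, 0.4], [0.5, 0.4]]])
(array([0.53186685, 0.08104763, 0.15918576]), [[[0.1, 0.3], [-0.3, 0.0], [0.2, -0.3]]])
[-0.03536227  0.06234987  0.        ]
[-0.02943257  0.06335792  0.        ]
```

>>> arm_command --plan "0 0 -10 -1 -2.5 0 1; 0 0 -20 -2 -5 0 1; 0 0 -30 -4 -8 1 1; 0 0 -40 -6 -12 1 1; 0 0 -50 -8 -16 2 1; 0 0 -60 -10 -20 2 1; 0 0 -70 -12 -24 3 1; 0 0 -80 -14 -28 3 1; 0 0 -90 -15 -32 3 1; 0 0 -100 -16 -36 3 1; 0 0 -110 -17 -38 3 1; 0 0 -120 -18.5 -40 3 1"

```text
clock: 1.7
position: [0.4822, -0.3162, 0.2009]
tcp_rot: [-3.141, 0.0, 0.751]
ft_force: [0.2, -0.3, 0.8]
grip_width: 0.0851
```

```bash
python3 -c "
from h import *
row([*PK,.2],PY+np.pi/2); s=status.read_state();print(s['qpos'],s['ft_force'])"
```

```text
turn [-3.000e-02 -0.000e+00 -5.869e+01] shift cm [-0.08 -0.02  0.09]
[-5.80272343e-01  2.83479120e-01 -1.57435810e-01  1.13035271e+00
 -6.85070259e-05  2.39030812e-01] [ 0.19829692 -0.30704748  0.8344354 ]
```

>>> arm_command --plan "0 0 -10 0 0 0 1; 0 0 -20 0 0 0 1; 0 0 -30 0 0 0 1; 0 0 -40 0 0 0 1; 0 0 -50 0 0 0 1; 0 0 -58.7 0 0 4 1; 0 0 -58.7 0 0 8 1; 0 0 -58.7 0 0 8 1"

```text
clock: 2.7
position: [0.479, -0.3152, 0.1183]
tcp_rot: [-3.137, -0.005, 1.77]
ft_force: [-0.4, 0.2, 1.1]
grip_width: 0.0855
```

```bash
python3 -c "
from h import *
row([*PK,.02],PY+np.pi/2)
t=grab('top')['frame'];s=grab('scene')['frame']
a=cv2.resize(t[150:230,290:390],None,fx=6,fy=6,interpolation=2);b=cv2.resize(s[85:185,180:270],None,fx=6,fy=6,interpolation=2)
cv2.imwrite('pics/g1.png',a);cv2.imwrite('pics/g2.png',b)
"
```

```text
turn [-0.27 -0.27 -0.34] shift cm [-0.23  0.27  9.83]
```

View pics/g1.png

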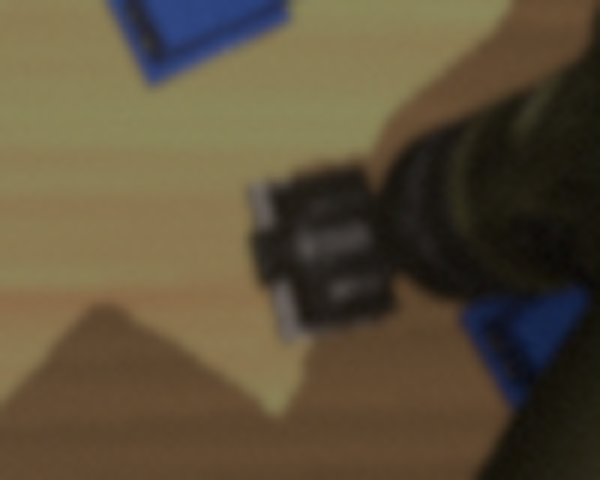

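View pics/g2.png

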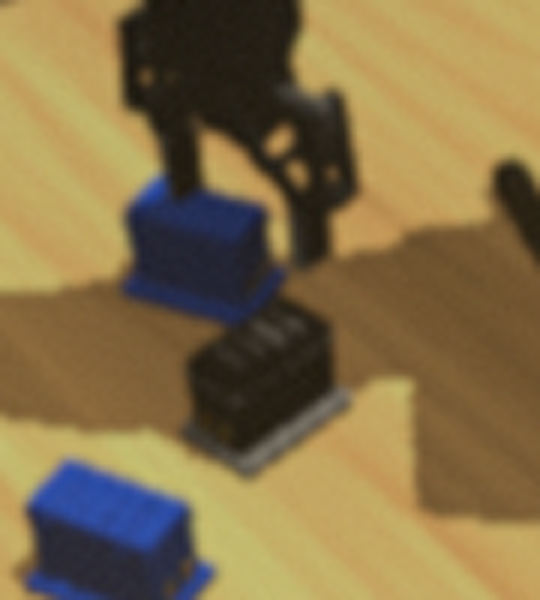

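The gripper stands centred over the black pack, with its fingertips clear of it. The pack is at about (265,385) in the scene crop. I'll descend.

>>> arm_command --plan "0 0 -0.3 -0.2 0.2 2 1; 0 0 -0.3 -0.2 0.2 4 1; 0 0 -0.3 -0.2 0.2 6 1; 0 0 -0.3 -0.2 0.2 8 1; 0 0 -0.3 -0.2 0.2 9 1; 0 0 -0.3 -0.2 0.2 9.5 1; 0 0 -0.3 -0.2 0.2 9.5 1; 0 0 -0.3 -0.2 0.2 9.5 1"

```text
clock: 3.8
position: [0.4844, -0.3188, 0.0271]
tcp_rot: [3.141, 0.001, 1.775]
ft_force: [-0.9, -0.1, -1.4]
grip_width: 0.0856
```

```bash
python3 -c "
from h import *
row([*PK,.022],PY+np.pi/2); print(status.read_state()['ft_force'])
s=grab('scene')['frame']
b=cv2.resize(s[85:185,180:270],None,fx=6,fy=6,interpolation=2)
cv2.imwrite('pics/g3.png',b)
"
```

```text
turn [ 0.05  0.05 -0.04] shift cm [ 0.28 -0.24  0.51]
[-0.87102485 -0.08366681 -1.36425072]
```

View pics/g3.png

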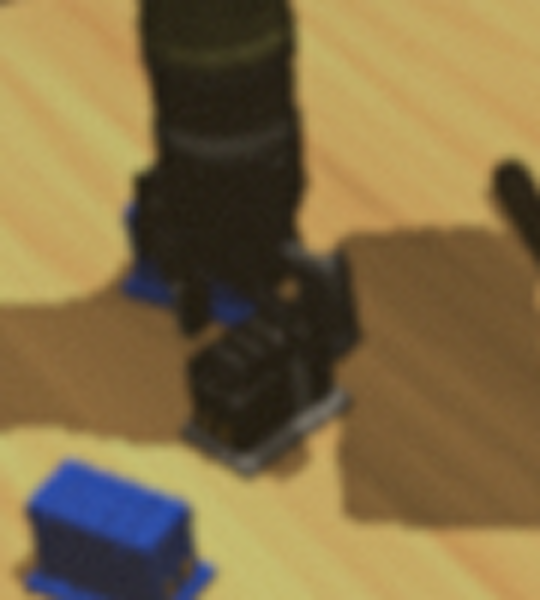

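>>> arm_command --plan "0 0 0 0.2 -0.2 0.4 1; 0 0 0 0.2 -0.2 0.4 1; 0 0 0 0.2 -0.2 0.4 0.3; 0 0 0 0.2 -0.2 0.4 0; 0 0 0 0.2 -0.2 0.4 0; 0 0 0 0.2 -0.2 0.4 0; 0 0 0 0.2 -0.2 0.4 0; 0 0 0 0.2 -0.2 0.4 0"

```text
clock: 4.85
position: [0.4817, -0.3171, 0.0225]
tcp_rot: [3.141, 0.0, 1.775]
ft_force: [-0.0, -1.0, 2.3]
grip_width: 0.0394
```

```bash
python3 -c "
from h import *
row([*PK,.022],PY+np.pi/2); print(status.read_state()['ft_force'])
s=grab('scene')['frame'];t=grab('top')['frame']
cv2.imwrite('pics/g4.png',cv2.resize(s[115:175,190:260],None,fx=8,fy=8,interpolation=2))
cv2.imwrite('pics/g5.png',cv2.resize(t[165:220,320:370],None,fx=10,fy=10,interpolation=2))
"
```

```text
turn [ 0.02  0.03 -0.04] shift cm [ 0.06 -0.01  0.05]
[-0.02851523 -0.95703221  2.25153004]
```

View pics/g4.png

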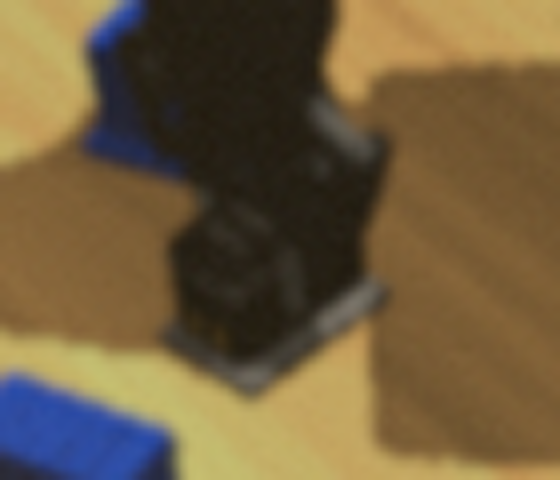

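View pics/g5.png

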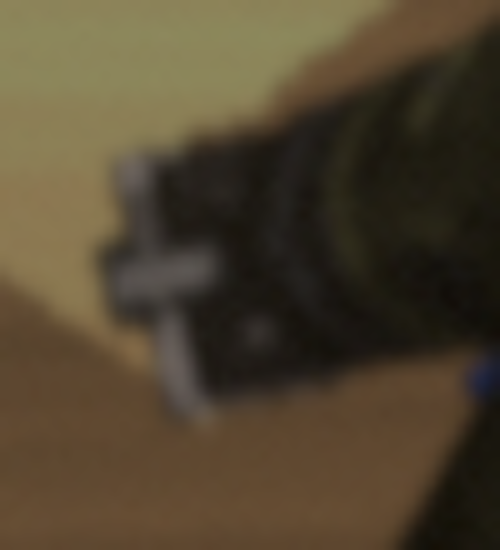

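```bash
python3 -c "
from h import *
row(tw((-.112,0),.12),TY+np.pi/2)"
```

```text
turn [0.02 0.03 0.25] shift cm [31.66  4.71 -9.76]
```

>>> arm_command --plan "0 0 0 0 0 -3 0; 0 0 0 0 0 -7 0; 0 0 0 2 0 -10 0; 0 0 0 6 1 -10 0; 0 0 0.3 11 2 -10 0; 0 0 0.3 16 3 -10 0; 0 0 0.3 21 4 -10 0; 0 0 0.3 26 4.7 -10 0; 0 0 0.3 30 4.7 -10 0; 0 0 0.3 31.7 4.7 -10 0; 0 0 0.3 31.7 4.7 -10 0; 0 0 0.3 31.7 4.7 -10 0"

```text
clock: 6.45
position: [0.4633, 0.0023, 0.1221]
tcp_rot: [-3.141, 0.001, 1.769]
ft_force: [-1.2, 0.4, -3.0]
grip_width: 0.0396
```

```bash
python3 -c "
from h import *
row(tw((-.112,0),.05),TY+np.pi/2);intester()
s=grab('scene')['frame'];t=grab('top')['frame']
cv2.imwrite('pics/a1.png',cv2.resize(s[125:285,200:330],None,fx=4,fy=4,interpolation=2))
cv2.imwrite('pics/a2.png',cv2.resize(t[105:225,190:280],None,fx=5,fy=5,interpolation=2))
"
```

```text
turn [-0.02  0.03 -0.1 ] shift cm [0.02 0.03 7.21]
t 6.45 tester xyz mm [-112.3   -0.2  122.1] F [-1.1  0.6 -3. ] yaw 1.7691 w 0.0396
```

View pics/a1.png

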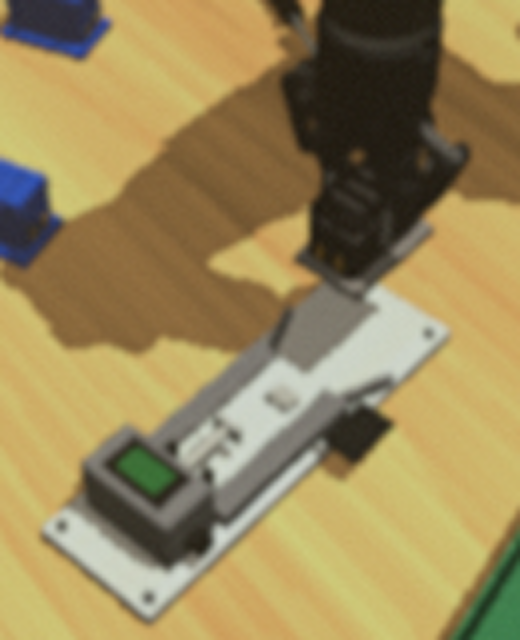

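View pics/a2.png

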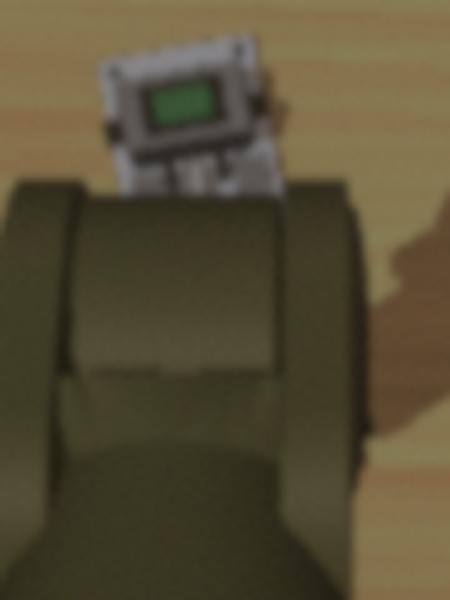

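The pack hangs above the apron, about central. It shows at (345,240) in the scene crop, with its shadow lying between the guides. I'll lower it.

>>> arm_command --plan "0 0 0 0 0 2 0; 0 0 0 0 0 4.5 0; 0 0 0 0 0 6.5 0; 0 0 0 0 0 7.7 0; 0 0 0 0 0 8.2 0; 0 0 0 0 0 8.4 0; 0 0 0 0 0 8.5 0; 0 0 0 0 0 8.5 0; 0 0 0 0 0 8.5 0"

```text
clock: 7.68
position: [0.4635, 0.0031, 0.0376]
tcp_rot: [3.141, 0.0, 1.77]
ft_force: [0.1, 1.3, -2.7]
grip_width: 0.0393
```

```bash
python3 -c "
from h import *
intester()
s=grab('scene')['frame']
cv2.imwrite('pics/a3.png',cv2.resize(s[155:235,250:330],None,fx=7,fy=7,interpolation=2))
"
```

```text
t 7.67 tester xyz mm [-111.9    0.6   37.6] F [ 0.4  1.3 -2.7] yaw 1.7701 w 0.0393
```

View pics/a3.png

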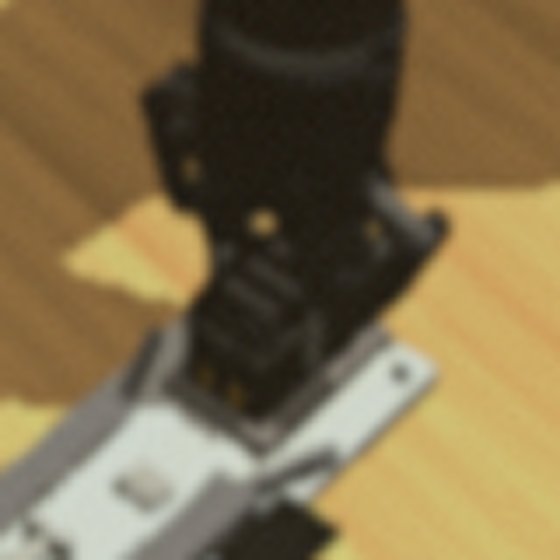

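>>> arm_command --plan "0 0 0 0 0 0.1 0; 0 0 0 0 0 0.2 0; 0 0 0 0 0 0.2 0; 0 0 0 0 0 0.2 0"

```text
clock: 8.22
position: [0.4631, 0.0031, 0.0353]
tcp_rot: [-3.141, -0.0, 1.77]
ft_force: [-0.2, 0.3, -2.8]
grip_width: 0.0392
```

```bash
python3 -c "
from h import *
intester()"
```

```text
t 8.22 tester xyz mm [-112.3    0.6   35.3] F [-0.2  0.4 -2.8] yaw 1.7699 w 0.0392
```

>>> arm_command --plan "0 0 0 0 0 0.05 0; 0 0 0 0 0 0.1 0; 0 0 0 0 0 0.1 0; 0 0 0 0 0 0.1 0"

```text
clock: 8.72
position: [0.4633, 0.0031, 0.0345]
tcp_rot: [3.141, 0.0, 1.77]
ft_force: [-0.9, -0.5, 1.8]
grip_width: 0.0395
```

```bash
python3 -c "
from h import *
intester()"
```

```text
t 8.72 tester xyz mm [-112.2    0.6   34.5] F [-0.9 -0.3  1.8] yaw 1.7699 w 0.0395
```

>>> arm_command --plan "0 0 0 0 0.4 0 0; 0 0 0 0 0.8 0 0; 0 0 0 0 1.2 0 0; 0 0 0 0 1.2 0 0"

```text
clock: 9.22
position: [0.4761, 0.0056, 0.0345]
tcp_rot: [3.14, 0.0, 1.77]
ft_force: [1.2, 0.5, 2.2]
grip_width: 0.0394
```

```bash
python3 -c "
from h import *
intester();s=grab('scene')['frame']
cv2.imwrite('pics/a4.png',cv2.resize(s[170:240,245:325],None,fx=9,fy=9,interpolation=2)[:600])"
```

```text
t 9.22 tester xyz mm [-99.1   0.5  34.5] F [1.2 0.3 2.2] yaw 1.77 w 0.0394
```

View pics/a4.png

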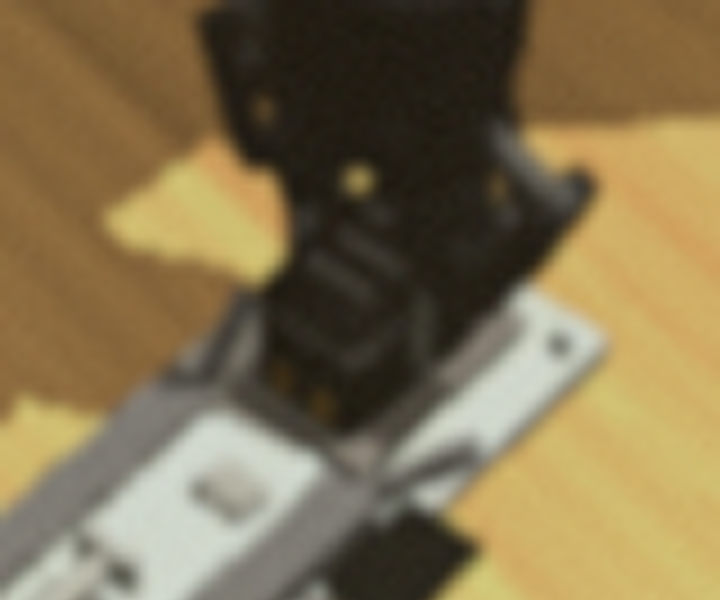

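>>> arm_command --plan "0 0 0 0 0.3 0 0; 0 0 0 0 0.6 0 0; 0 0 0 0 0.6 0 0"

```text
clock: 9.65
position: [0.4811, 0.0067, 0.0345]
tcp_rot: [3.141, 0.0, 1.77]
ft_force: [-1.0, -0.2, 5.1]
grip_width: 0.0395
```

```bash
python3 -c "
from h import *
intester()"
```

```text
t 9.65 tester xyz mm [-94.    0.5  34.5] F [-1.  -0.   5.1] yaw 1.7699 w 0.0395
```

>>> arm_command --plan "0 0 0 0 0.3 -0.03 0; 0 0 0 0 0.6 -0.03 0; 0 0 0 0 0.6 -0.03 0"

```text
clock: 10.02
position: [0.4871, 0.0079, 0.0345]
tcp_rot: [3.141, -0.0, 1.77]
ft_force: [-0.3, 0.1, -0.2]
grip_width: 0.0389
```

```bash
python3 -c "
from h import *
intester()"
```

```text
t 10.03 tester xyz mm [-87.8   0.6  34.5] F [-0.3  0.1 -0.2] yaw 1.7699 w 0.0389
```

>>> arm_command --plan "0 0 0 0 0.3 0 0; 0 0 0 0 0.6 0 0; 0 0 0 0 0.9 0 0; 0 0 0 0 0.9 0 0"

```text
clock: 10.52
position: [0.4959, 0.0097, 0.0345]
tcp_rot: [3.141, 0.0, 1.77]
ft_force: [-1.5, -0.3, 0.5]
grip_width: 0.039
```

```bash
python3 -c "
from h import *
intester()"
```

```text
t 10.53 tester xyz mm [-78.9   0.6  34.5] F [-1.5  0.   0.5] yaw 1.77 w 0.039
```

>>> arm_command --plan "0 0 0 0 0.4 0 0; 0 0 0 0 0.8 0 0; 0 0 0 0 1.2 0 0; 0 0 0 0 1.2 0 0"

```text
clock: 11.02
position: [0.508, 0.0122, 0.0346]
tcp_rot: [3.141, -0.0, 1.77]
ft_force: [-0.9, -0.3, 0.5]
grip_width: 0.0389
```

```bash
python3 -c "
from h import *
intester();s=grab('scene')['frame']
cv2.imwrite('pics/a5.png',cv2.resize(s[170:260,225:325],None,fx=7,fy=7,interpolation=2)[:600])"
```

```text
t 11.03 tester xyz mm [-66.5   0.6  34.6] F [-0.9 -0.1  0.5] yaw 1.77 w 0.0389
```

View pics/a5.png

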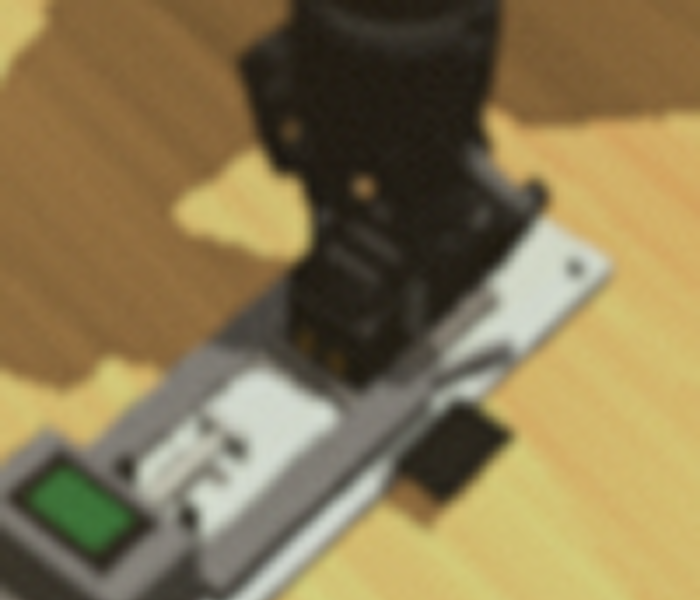

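The foot has gone in under both lips, with its front edge at about (300,375) in the crop, and no side force shows. I'll keep sliding.

>>> arm_command --plan "0 0 0 0 0.4 0 0; 0 0 0 0 0.8 0 0; 0 0 0 0 1.2 0 0; 0 0 0 0 1.6 0 0; 0 0 0 0 1.6 0 0"

```text
clock: 11.7
position: [0.5239, 0.0153, 0.0348]
tcp_rot: [3.14, 0.0, 1.77]
ft_force: [0.7, 0.6, 0.0]
grip_width: 0.0396
```

```bash
python3 -c "
from h import *
intester()"
```

```text
t 11.7 tester xyz mm [-50.3   0.5  34.8] F [0.8 0.4 0. ] yaw 1.77 w 0.0396
```

>>> arm_command --plan "0 0 0 0 0.4 0 0; 0 0 0 0 0.8 0 0; 0 0 0 0 1.2 0 0; 0 0 0 0 1.6 0 0; 0 0 0 0 1.6 0 0"

```text
clock: 12.32
position: [0.5395, 0.0185, 0.0347]
tcp_rot: [3.141, 0.0, 1.77]
ft_force: [0.6, 0.1, 0.1]
grip_width: 0.0392
```

```bash
python3 -c "
from h import *
intester()"
```

```text
t 12.32 tester xyz mm [-34.4   0.5  34.7] F [ 0.6 -0.   0.1] yaw 1.7701 w 0.0392
```

>>> arm_command --plan "0 0 0 0 0.3 0 0; 0 0 0 0 0.6 0 0; 0 0 0 0 0.9 0 0; 0 0 0 0 1.2 0 0; 0 0 0 0 1.2 0 0"

```text
clock: 12.95
position: [0.551, 0.0208, 0.0347]
tcp_rot: [3.141, -0.0, 1.77]
ft_force: [-0.6, 0.2, 0.5]
grip_width: 0.0396
```

```bash
python3 -c "
from h import *
intester()"
```

```text
t 12.95 tester xyz mm [-22.6   0.5  34.7] F [-0.6  0.3  0.5] yaw 1.7699 w 0.0396
```

>>> arm_command --plan "0 0 0 0 0.3 0 0; 0 0 0 0 0.6 0 0; 0 0 0 0 0.9 0 0; 0 0 0 0 0.9 0 0; 0 0 0 0 0.9 0 0"

```text
clock: 13.58
position: [0.5598, 0.0226, 0.0348]
tcp_rot: [3.141, -0.0, 1.77]
ft_force: [0.9, 0.3, 0.4]
grip_width: 0.039
```

```bash
python3 -c "
from h import *
intester()"
```

```text
t 13.57 tester xyz mm [-13.7   0.5  34.8] F [0.9 0.1 0.4] yaw 1.7699 w 0.039
```

>>> arm_command --plan "0 0 0 0 0.3 0 0; 0 0 0 0 0.6 0 0; 0 0 0 0 0.8 0 0; 0 0 0 0 0.8 0 0; 0 0 0 0 0.8 0 0"

```text
clock: 14.2
position: [0.565, 0.0236, 0.0346]
tcp_rot: [-3.138, 0.0, 1.77]
ft_force: [-7.9, -0.9, 7.8]
grip_width: 0.0392
```

```bash
python3 -c "
from h import *
intester()"
```

```text
t 14.2 tester xyz mm [-8.4  0.5 34.6] F [-7.9  0.7  7.8] yaw 1.7696 w 0.0392
```

>>> arm_command --plan "0 0 0 0 0.2 0 0; 0 0 0 0 0.4 0 0; 0 0 0 0 0.6 -0.03 0; 0 0 0 0 0.6 -0.03 0"

```text
clock: 14.7
position: [0.5704, 0.0247, 0.0347]
tcp_rot: [-3.137, 0.0, 1.77]
ft_force: [-7.7, -1.9, 7.7]
grip_width: 0.0392
```

```bash
python3 -c "
from h import *
intester()"
```

```text
t 14.7 tester xyz mm [-2.9  0.5 34.7] F [-7.9 -0.3  7.7] yaw 1.7696 w 0.0392
```

>>> arm_command --plan "0 0 0 0 0.2 -0.03 0; 0 0 0 0 0.4 -0.06 0; 0 0 0 0 0.6 -0.06 0; 0 0 0 0 0.8 -0.06 0; 0 0 0 0 0.8 -0.06 0"

```text
clock: 15.32
position: [0.5776, 0.0262, 0.0348]
tcp_rot: [-3.136, 0.0, 1.77]
ft_force: [-8.2, -2.0, 6.2]
grip_width: 0.0392
```

```bash
python3 -c "
from h import *
intester()"
```

```text
t 15.32 tester xyz mm [ 4.5  0.5 34.8] F [-8.5 -0.4  6.2] yaw 1.7695 w 0.0392
```

>>> arm_command --plan "0 0 0 0 0.2 -0.03 0; 0 0 0 0 0.4 -0.05 0; 0 0 0 0 0.6 -0.05 0; 0 0 0 0 0.8 -0.05 0; 0 0 0 0 0.8 -0.05 0"

```text
clock: 15.95
position: [0.5848, 0.0276, 0.0349]
tcp_rot: [-3.135, 0.0, 1.769]
ft_force: [-8.1, -2.2, 4.3]
grip_width: 0.0394
```

```bash
python3 -c "
from h import *
intester()"
```

```text
t 15.95 tester xyz mm [11.9  0.5 34.9] F [-8.4 -0.5  4.3] yaw 1.7694 w 0.0394
```

Now smaller steps, feeling for the click.

>>> arm_command --plan "0 0 0 0 0.2 0 0; 0 0 0 0 0.4 0 0; 0 0 0 0 0.5 0 0; 0 0 0 0 0.5 0 0"

```text
clock: 16.45
position: [0.5894, 0.0285, 0.0349]
tcp_rot: [-3.134, 0.0, 1.769]
ft_force: [-9.0, -2.4, 5.1]
grip_width: 0.0391
```

```bash
python3 -c "
from h import *
intester()"
```

```text
t 16.45 tester xyz mm [16.5  0.5 34.9] F [-9.3 -0.6  5.1] yaw 1.7694 w 0.0391
```

>>> arm_command --plan "0 0 0 0 0.2 0 0; 0 0 0 0 0.4 0 0; 0 0 0 0 0.4 0 0; 0 0 0 0 0.4 0 0"

```text
clock: 16.95
position: [0.5933, 0.0293, 0.0349]
tcp_rot: [-3.134, 0.0, 1.769]
ft_force: [-9.1, -2.3, 5.6]
grip_width: 0.0391
```

```bash
python3 -c "
from h import *
intester()"
```

```text
t 16.95 tester xyz mm [20.5  0.5 34.9] F [-9.4 -0.5  5.6] yaw 1.7694 w 0.0391
```

>>> arm_command --plan "0 0 0 0 0.2 0 0; 0 0 0 0 0.3 0 0; 0 0 0 0 0.3 0 0; 0 0 0 0 0.3 0 0"

```text
clock: 17.45
position: [0.5961, 0.0299, 0.0348]
tcp_rot: [-3.134, 0.0, 1.769]
ft_force: [-9.0, -3.2, 4.2]
grip_width: 0.0396
```

```bash
python3 -c "
from h import *
intester()"
```

```text
t 17.45 tester xyz mm [23.4  0.5 34.8] F [-9.4 -1.3  4.2] yaw 1.7694 w 0.0396
```

>>> arm_command --plan "0 0 0 0 0.15 0 0; 0 0 0 0 0.3 0 0; 0 0 0 0 0.3 0 0; 0 0 0 0 0.3 0 0"

```text
clock: 17.95
position: [0.5976, 0.0302, 0.0348]
tcp_rot: [-3.131, 0.0, 1.769]
ft_force: [-14.1, -3.7, 9.2]
grip_width: 0.0395
```

```bash
python3 -c "
from h import *
intester()"
```

```text
t 17.95 tester xyz mm [24.9  0.5 34.8] F [-14.6  -0.8   9.2] yaw 1.7692 w 0.0395
```

>>> arm_command --plan "0 0 0 0 0.08 0 0; 0 0 0 0 0.08 0 0"

```text
clock: 18.2
position: [0.5978, 0.0303, 0.0349]
tcp_rot: [-3.13, 0.0, 1.769]
ft_force: [-16.4, -3.8, 10.7]
grip_width: 0.0394
```

```bash
python3 -c "
from h import *
intester()"
```

```text
t 18.2 tester xyz mm [25.1  0.5 34.9] F [-16.8  -0.4  10.7] yaw 1.7691 w 0.0394
```

>>> arm_command --plan "0 0 0 0 -0.3 0 0; 0 0 0 0 -0.6 0 0; 0 0 0 0 -0.6 0 0; 0 0 0 0 -0.6 0 0"

```text
clock: 18.7
position: [0.5946, 0.0296, 0.0348]
tcp_rot: [-3.135, 0.0, 1.769]
ft_force: [-7.3, -2.4, 2.1]
grip_width: 0.0391
```

```bash
python3 -c "
from h import *
intester()"
```

```text
t 18.7 tester xyz mm [21.9  0.4 34.8] F [-7.7 -0.9  2.1] yaw 1.7694 w 0.0391
```

>>> arm_command --plan "0 0 0 0 -0.2 0 0; 0 0 0 0 -0.3 0 0; 0 0 0 0 -0.3 0 0"

```text
clock: 19.08
position: [0.5941, 0.0295, 0.0351]
tcp_rot: [-3.139, 0.0, 1.77]
ft_force: [-3.2, -1.2, -6.3]
grip_width: 0.0391
```

```bash
python3 -c "
from h import *
intester()"
```

```text
t 19.07 tester xyz mm [21.3  0.5 35.1] F [-3.4 -0.5 -6.3] yaw 1.7698 w 0.0391
```

>>> arm_command --plan "0 0 0 0 -0.1 0 0; 0 0 0 0 -0.1 0 0.6; 0 0 0 0 -0.1 0 1; 0 0 0 0 -0.1 0 1; 0 0 0 0 -0.1 0 1; 0 0 0 0 -0.1 0 1; 0 0 0 0 -0.1 0 1; 0 0 0 0 -0.1 0 1; 0 0 0 0 -0.1 0 1"

```text
clock: 20.2
position: [0.5943, 0.0295, 0.036]
tcp_rot: [-3.142, -0.0, 1.77]
ft_force: [1.3, 0.4, 1.4]
grip_width: 0.085
```

```bash
python3 -c "
from h import *
intester();s=grab('scene')['frame']
cv2.imwrite('pics/b1.png',cv2.resize(s[170:290,205:325],None,fx=5,fy=5,interpolation=2)[:600])"
```

```text
t 20.2 tester xyz mm [21.5  0.5 36. ] F [1.3 0.1 1.4] yaw 1.7699 w 0.085
```

View pics/b1.png

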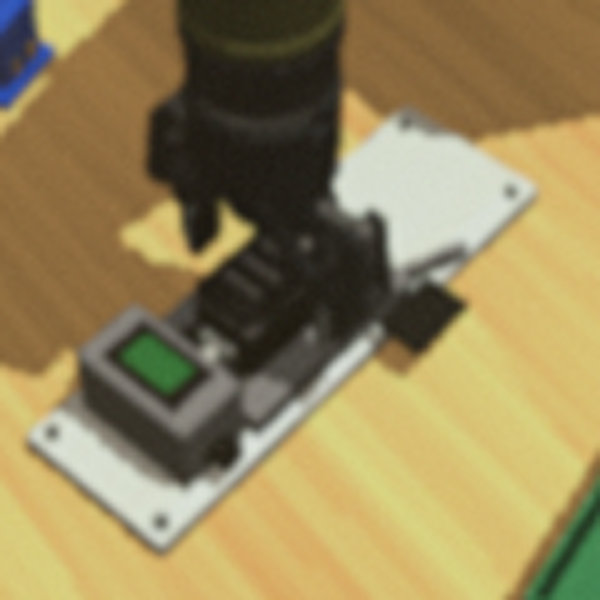

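>>> arm_command --plan "0 0 0 0 0 -2 1; 0 0 0 0 0 -5 1; 0 0 0 0 0 -8 1; 0 0 0 0 -4 -11 1; 0 0 0 0 -9 -12 0.5; 0 0 0 0 -14 -12 0; 0 0 0 0 -18 -12 0; 0 0 0 0 -18 -12 0; 0 0 0 0 -18 -12 0"

```text
clock: 21.38
position: [0.419, -0.006, 0.1565]
tcp_rot: [3.14, 0.0, 1.77]
ft_force: [0.6, -0.6, -0.1]
grip_width: 0.0002
```

```bash
python3 -c "
from h import *
intester();s=grab('scene')['frame'];t=grab('top')['frame']
cv2.imwrite('pics/b2.png',cv2.resize(s[170:290,205:325],None,fx=5,fy=5,interpolation=2)[:600])
cv2.imwrite('pics/b3.png',cv2.resize(t[105:225,190:280],None,fx=5,fy=5,interpolation=2))"
```

```text
t 21.38 tester xyz mm [-157.4    0.4  156.5] F [ 0.5 -0.7 -0.1] yaw 1.7698 w 0.0002
```

View pics/b2.png

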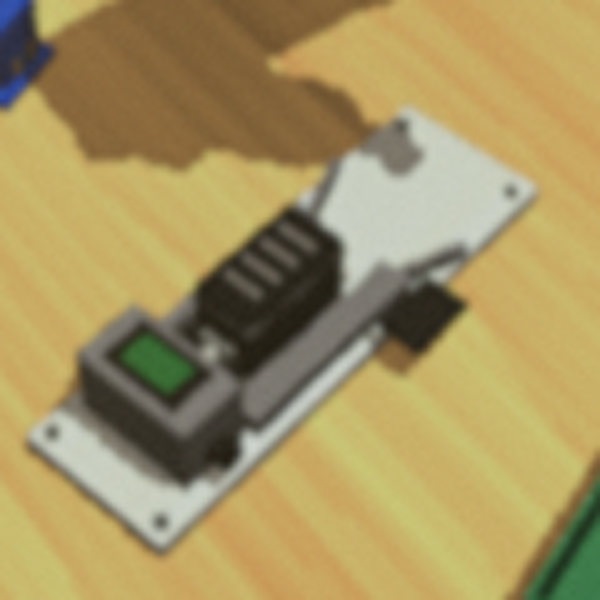

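View pics/b3.png

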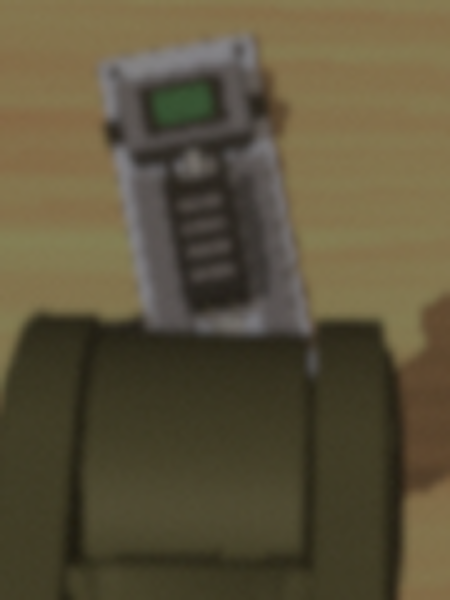

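```bash
python3 -c "
from h import *
f2=fit([('scene',[(-.022,-.015,.03),(-.022,.015,.03),(.022,.015,.03)],[(205+432/5,170+280/5),(205+467/5,170+303/5),(205+422/5,170+348/5)])],[.5,0,.2]);print(f2)
print(Ro.from_euler('z',-TY).apply([*(f2[0][:2]-TE),0]))
row(tw((-.032,.0625),.06),TY+np.pi/2)
"
```

```text
(array([0.52762008, 0.08259996, 0.18335431]), [[[-0.6, -1.3], [1.0, 0.1], [-0.4, 1.1]]])
[-0.03328629  0.06572301  0.        ]
turn [ 0.07  0.01 -0.04] shift cm [ 6.21 12.49  9.64]
```

>>> arm_command --plan "0 0 0 3 4 0 0; 0 0 0 6.6 8 0 0; 0 0 0 6.6 12.5 2 0; 0 0 0 6.6 12.5 5 0; 0 0 0 6.6 12.5 8 0; 0 0 0 6.6 12.5 10 0; 0 0 0 6.6 12.5 11 0; 0 0 0 6.6 12.5 11 0; 0 0 0 6.6 12.5 11 0"

```text
clock: 22.6
position: [0.5283, 0.0836, 0.0468]
tcp_rot: [3.14, 0.0, 1.77]
ft_force: [-0.4, -1.2, -0.1]
grip_width: -0.0002
```

```bash
python3 -c "
from h import *
intester();s=grab('scene')['frame']
cv2.imwrite('pics/b4.png',cv2.resize(s[170:290,205:325],None,fx=5,fy=5,interpolation=2)[:600])"
```

```text
t 22.6 tester xyz mm [-32.4  66.5  46.8] F [-0.6 -1.1 -0.1] yaw 1.77 w -0.0002
```

View pics/b4.png

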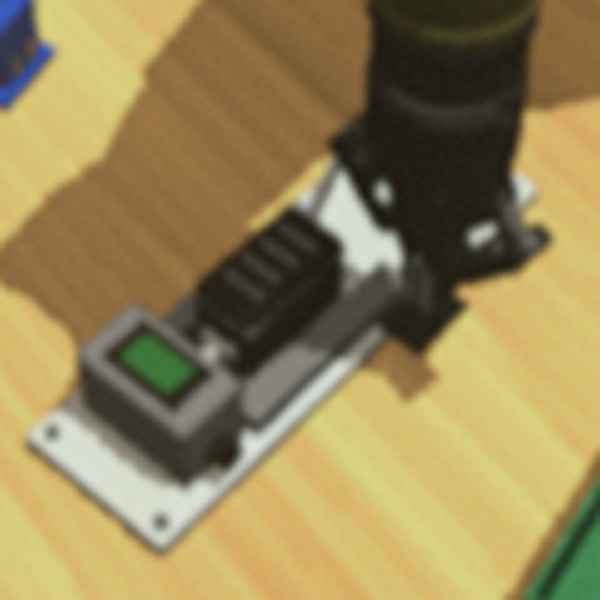

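>>> arm_command --plan "0 0 0 0 0 0.8 0; 0 0 0 0 0 1.5 0; 0 0 0 0 0 1.8 0; 0 0 0 0 0 2 0; 0 0 0 0 0 2 0"

```text
clock: 23.28
position: [0.5274, 0.0833, 0.0259]
tcp_rot: [-3.142, 0.0, 1.77]
ft_force: [-1.1, -0.8, 1.3]
grip_width: -0.0003
```

```bash
python3 -c "
from h import *
intester()"
```

```text
t 23.27 tester xyz mm [-33.4  66.5  25.9] F [-1.2 -0.6  1.3] yaw 1.7699 w -0.0003
```

>>> arm_command --plan "0 0 0 0 0 0.1 0; 0 0 0 0 0 0.15 0; 0 0 0 0 0 0.15 0"

```text
clock: 23.65
position: [0.5274, 0.0834, 0.0246]
tcp_rot: [3.141, 0.0, 1.77]
ft_force: [-0.7, -0.7, 4.4]
grip_width: 0.0002
```

```bash
python3 -c "
from h import *
intester();s=grab('scene')['frame']
cv2.imwrite('pics/b5.png',cv2.resize(s[170:290,205:325],None,fx=5,fy=5,interpolation=2)[:600])"
```

```text
t 23.65 tester xyz mm [-33.3  66.5  24.6] F [-0.8 -0.6  4.4] yaw 1.7699 w 0.0002
```

View pics/b5.png

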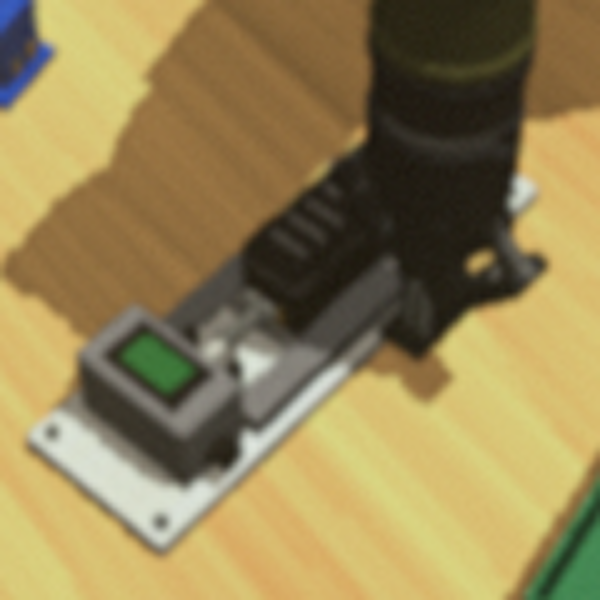

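The pack has sprung out along the rail, its body now at about (315,250) in the crop. I'll lift off the pad and measure it again.

>>> arm_command --plan "0 0 0 0 0 -2 0; 0 0 0 0 0 -5 0; 0 0 0 0 0 -8 0; 0 0 0 0 0 -11 0.5; 0 0 0 0 -3 -12 1; 0 0 0 -4 -7 -12 1; 0 0 0 -6 -11 -12 1; 0 0 0 -6 -13 -12 1; 0 0 0 -6 -13 -12 1"

```text
clock: 24.82
position: [0.4105, -0.0015, 0.1443]
tcp_rot: [-3.141, -0.0, 1.769]
ft_force: [0.0, 0.3, -0.0]
grip_width: 0.0857
```

```bash
python3 -c "
from h import *
intester();s=grab('scene')['frame']
cv2.imwrite('pics/b6.png',cv2.resize(s[170:290,205:325],None,fx=5,fy=5,interpolation=2)[:600])
row(tw((-.0125,.0005),.115),TY+np.pi/2)"
```

```text
t 24.82 tester xyz mm [-164.8    6.5  144.3] F [ 0.1  0.3 -0. ] yaw 1.7688 w 0.0857
turn [ 0.04  0.   -0.08] shift cm [-0.58 15.08  2.97]
```

View pics/b6.png

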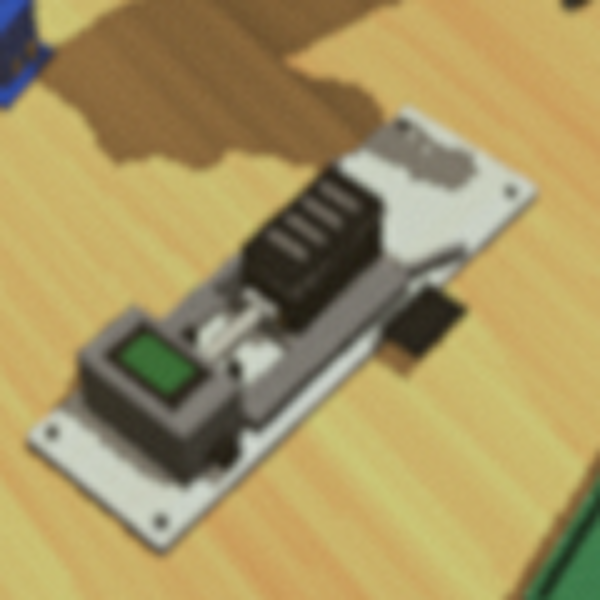

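>>> arm_command --plan "0 0 0 -0.2 4 0 1; 0 0 0 -0.6 8 0 1; 0 0 0 -0.6 12 0 1; 0 0 0 -0.6 15.1 0 1; 0 0 0 -0.6 15.1 1.5 1; 0 0 0 -0.6 15.1 4 1; 0 0 0 -0.6 15.1 6.5 1; 0 0 0 -0.6 15.1 9 1; 0 0 0 -0.6 15.1 10.3 1; 0 0 0 -0.6 15.1 10.7 1; 0 0 0 -0.6 15.1 10.7 1; 0 0 0 -0.6 15.1 10.7 1"

```text
clock: 26.38
position: [0.5618, 0.0229, 0.0384]
tcp_rot: [3.14, 0.0, 1.77]
ft_force: [0.3, 0.1, 0.5]
grip_width: 0.0852
```

```bash
python3 -c "
from h import *
intester();s=grab('scene')['frame']
cv2.imwrite('pics/b7.png',cv2.resize(s[170:290,205:325],None,fx=5,fy=5,interpolation=2)[:600])"
```

```text
t 26.38 tester xyz mm [-11.6   0.4  38.4] F [0.3 0.  0.5] yaw 1.7699 w 0.0852
```

View pics/b7.png

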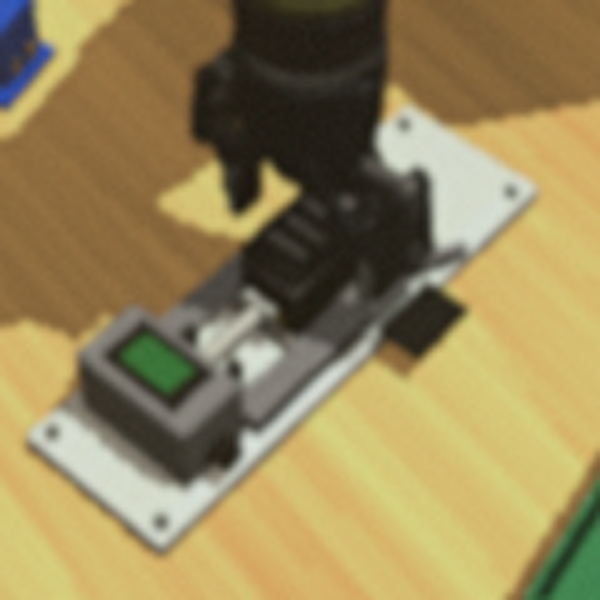

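>>> arm_command --plan "0 0 0 0 0 0.1 0.4; 0 0 0 0 0 0.1 0; 0 0 0 0 0 0.1 0; 0 0 0 0 0 0.1 0; 0 0 0 0 0 0.1 0; 0 0 0 0 0 0.1 0; 0 0 0 0 0 0.1 0"

```text
clock: 27.3
position: [0.5612, 0.0228, 0.0368]
tcp_rot: [3.141, 0.0, 1.77]
ft_force: [-0.7, -0.5, 4.8]
grip_width: 0.0393
```

```bash
python3 -c "
from h import *
intester()"
```

```text
t 27.3 tester xyz mm [-12.2   0.5  36.8] F [-0.8 -0.3  4.8] yaw 1.7699 w 0.0393
```

>>> arm_command --plan "0 0 0 0 -0.4 -0.06 0; 0 0 0 0 -0.8 -0.06 0; 0 0 0 0 -1.2 -0.06 0; 0 0 0 0 -1.6 -0.06 0; 0 0 0 0 -2 -0.06 0; 0 0 0 0 -2 -0.06 0"

```text
clock: 28.05
position: [0.5405, 0.0187, 0.0369]
tcp_rot: [-3.14, 0.0, 1.77]
ft_force: [-1.4, -0.6, -0.3]
grip_width: 0.0393
```

```bash
python3 -c "
from h import *
intester()"
```

```text
t 28.05 tester xyz mm [-33.3   0.6  36.9] F [-1.5 -0.4 -0.3] yaw 1.7698 w 0.0393
```

>>> arm_command --plan "0 0 0 0 -0.6 0 0; 0 0 0 0 -1.2 0 0; 0 0 0 0 -1.8 0 0; 0 0 0 0 -2.4 0 0; 0 0 0 0 -3 0 0; 0 0 0 0 -3.6 0 0; 0 0 0 0 -4 0 0; 0 0 0 0 -4 0 0"

```text
clock: 29.05
position: [0.501, 0.0108, 0.0368]
tcp_rot: [-3.14, -0.0, 1.77]
ft_force: [-1.5, -0.7, 0.6]
grip_width: 0.039
```

```bash
python3 -c "
from h import *
intester()"
```

```text
t 29.05 tester xyz mm [-73.7   0.6  36.8] F [-1.6 -0.4  0.6] yaw 1.7698 w 0.039
```

>>> arm_command --plan "0 0 0 0 -0.6 0 0; 0 0 0 0 -1.4 0 0; 0 0 0 0 -2.2 0 0; 0 0 0 0 -3 0 0; 0 0 0 0 -3.8 0 0; 0 0 0 0 -4 0 0; 0 0 0 0 -4 0 0; 0 0 0 0 -4 -0.5 0; 0 0 0 0 -4 -1 0; 0 0 0 0 -4 -1 0"

```text
clock: 30.3
position: [0.4637, 0.0031, 0.0477]
tcp_rot: [3.14, 0.0, 1.77]
ft_force: [0.7, 0.2, -3.1]
grip_width: 0.0395
```

```bash
python3 -c "
from h import *
intester();s=grab('scene')['frame']
cv2.imwrite('pics/d1.png',cv2.resize(s[140:290,205:325],None,fx=4,fy=4,interpolation=2)[:600])
print(BN);row([*BN,.13],BY+np.pi/2)"
```

```text
t 30.3 tester xyz mm [-111.7    0.5   47.7] F [ 0.7  0.  -3.1] yaw 1.77 w 0.0395
[0.5005 0.278 ]
turn [ 0.05  0.01 -8.64] shift cm [26.22  9.08 -8.25]
```

View pics/d1.png

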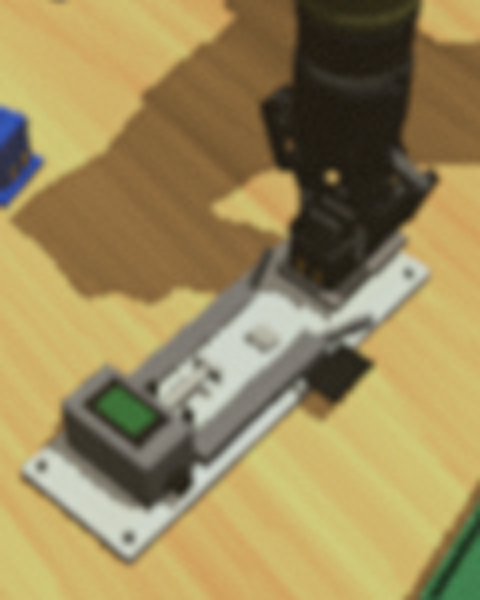

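>>> arm_command --plan "0 0 0 0 0 -3 0; 0 0 0 0 0 -7 0; 0 0 0 3 1 -8.3 0; 0 0 -2 7 2 -8.3 0; 0 0 -4 12 4 -8.3 0; 0 0 -6 17 6 -8.3 0; 0 0 -8.6 21 8 -8.3 0; 0 0 -8.6 24.5 9 -8.3 0; 0 0 -8.6 26.2 9.1 -8.3 0; 0 0 -8.6 26.2 9.1 -8.3 0; 0 0 -8.6 26.2 9.1 -8.3 0"

```text
clock: 31.72
position: [0.5, 0.2767, 0.1299]
tcp_rot: [-3.141, 0.001, 1.919]
ft_force: [-0.3, -0.7, -3.6]
grip_width: 0.0393
```

```bash
python3 -c "
from h import *
s=grab('scene')['frame']
cv2.imwrite('pics/d2.png',cv2.resize(s[170:340,280:420],None,fx=3.5,fy=3.5,interpolation=2)[:600])
row([*BN,.035],BY+np.pi/2)"
```

```text
turn [-0.04  0.03 -0.11] shift cm [0.12 0.09 9.5 ]
```

View pics/d2.png

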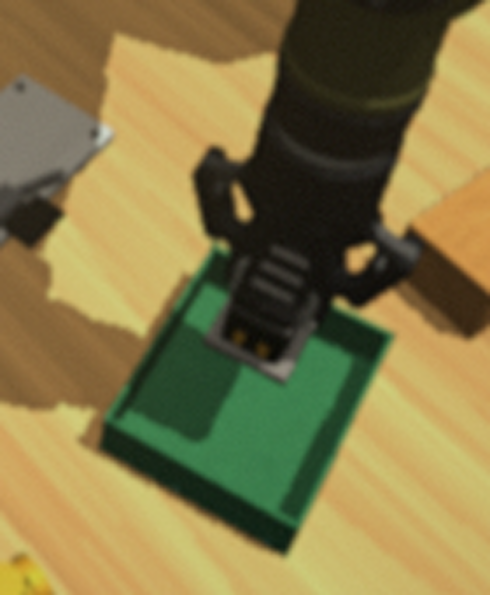

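>>> arm_command --plan "0 0 0 0.1 0.1 2 0; 0 0 0 0.1 0.1 4 0; 0 0 0 0.1 0.1 6 0; 0 0 0 0.1 0.1 7.5 0; 0 0 0 0.1 0.1 8.5 0; 0 0 0 0.1 0.1 9.2 0; 0 0 0 0.1 0.1 9.5 0; 0 0 0 0.1 0.1 9.5 0; 0 0 0 0.1 0.1 9.5 0"

```text
clock: 32.9
position: [0.5013, 0.2794, 0.0355]
tcp_rot: [3.141, -0.0, 1.92]
ft_force: [-0.2, -0.4, -2.7]
grip_width: 0.0394
```

```bash
python3 -c "
from h import *
s=grab('scene')['frame']
cv2.imwrite('pics/d3.png',cv2.resize(s[170:340,280:420],None,fx=3.5,fy=3.5,interpolation=2)[:600])
row([*BN,.030],BY+np.pi/2);print(status.read_state()['ft_force'])"
```

```text
turn [ 0.05 -0.01 -0.04] shift cm [-0.1  -0.13  0.56]
[-0.546987   -0.19141606 -2.08943167]
```

View pics/d3.png

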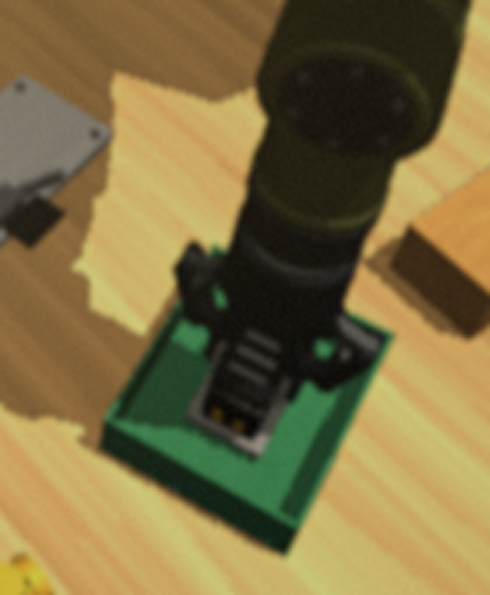

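>>> arm_command --plan "0 0 0 0 0 0.2 0; 0 0 0 0 0 0.4 0; 0 0 0 0 0 0.5 0; 0 0 0 0 0 0.55 0; 0 0 0 0 0 0.55 0"

```text
clock: 33.58
position: [0.5009, 0.2791, 0.0295]
tcp_rot: [-3.141, 0.0, 1.92]
ft_force: [-0.0, -1.0, -3.0]
grip_width: 0.0395
```

>>> arm_command --plan "0 0 0 0 0 0.1 0; 0 0 0 0 0 0.15 0; 0 0 0 0 0 0.15 0"

```text
clock: 33.95
position: [0.5011, 0.2792, 0.0287]
tcp_rot: [3.141, -0.0, 1.92]
ft_force: [-2.4, -1.4, 5.1]
grip_width: 0.0393
```

>>> arm_command --plan "0 0 0 0 0 -0.03 0.3; 0 0 0 0 0 -0.05 0.7; 0 0 0 0 0 -0.05 0.7; 0 0 0 0 0 -0.05 0.7; 0 0 0 0 0 -0.05 0.7; 0 0 0 0 0 -1 0.7; 0 0 0 0 0 -3 0.7; 0 0 0 0 0 -6 0.7; 0 0 0 0 0 -10 0.7; 0 0 0 0 -4 -13 0.7; 0 0 0 0 -9 -15 0.7; 0 0 0 0 -12 -15 0.7"

```text
clock: 35.45
position: [0.3875, 0.238, 0.1804]
tcp_rot: [3.138, -0.001, 1.92]
ft_force: [0.2, -0.2, -0.8]
grip_width: 0.0599
```

```bash
python3 -c "
from h import *
s=grab('scene')['frame'];t=grab('top')['frame']
cv2.imwrite('pics/e1.png',s);cv2.imwrite('pics/e2.png',t)
cv2.imwrite('pics/e3.png',cv2.resize(s[220:340,290:410],None,fx=5,fy=5,interpolation=2)[:600])
print(status.read_state())"
```

```text
{'clock': 35.55, 'qpos': array([ 5.50960339e-01,  6.80409137e-02, -4.70312362e-01,  1.03248353e+00,
        1.69859171e-04,  2.01077796e-01]), 'joint_velocities': array([-0.00918318,  0.05045006,  0.05353734, -0.03379015, -0.00507005,
       -0.00756688]), 'joint_efforts': array([  0.22991405, -38.49970579,  31.72770381,   0.28253946,
         0.04505601,   0.05803146]), 'position': array([0.38573976, 0.23707501, 0.17918645]), 'tcp_rot': array([-3.14151906e+00, -1.58351808e-04,  1.92067886e+00]), 'ft_force': array([ 0.66720369, -0.58397904, -0.46022653]), 'ft_torque': array([-0.06228797,  0.00894252, -0.01634605]), 'grip_width': 0.05995832217867339}
```

View pics/e1.png

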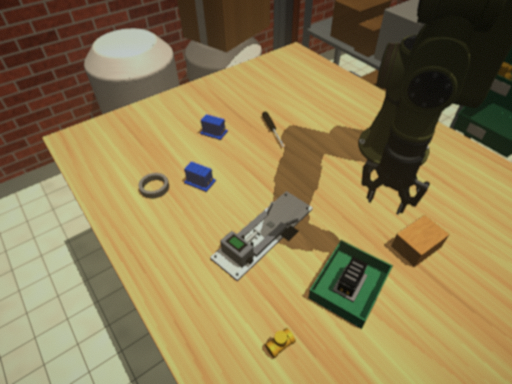

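View pics/e3.png

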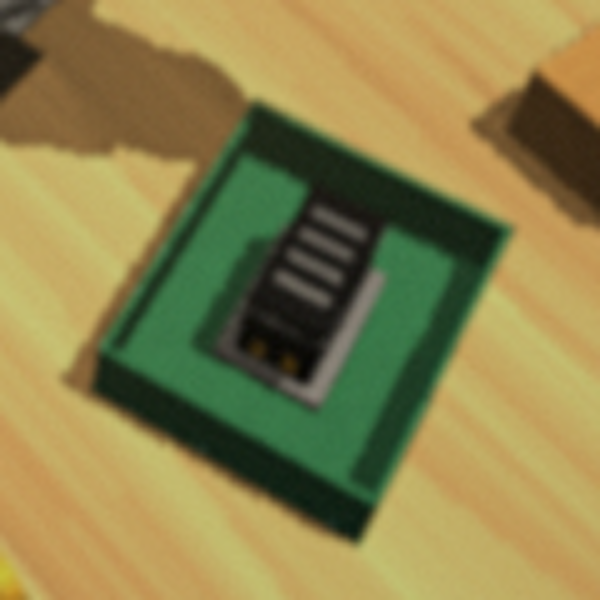

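View pics/e2.png

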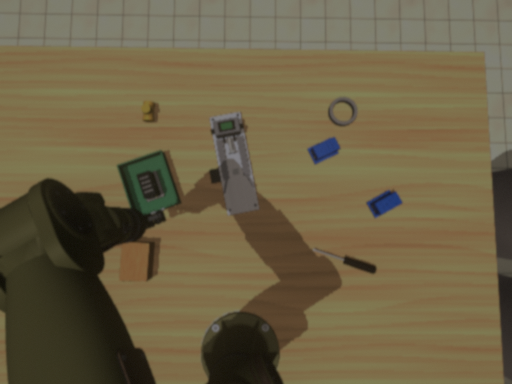

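The pack stands upright near the middle of the bin, at (150,184) in the top view. Everything else is where it was and the arm is clear, so I'll hand the job in.

```bash
python3 -c "
from h import *
print(manip.close_job())"
```

```text
the job is handed in; nothing more can be done
None
```

The pack went through the tester and now stands upright near the middle of the stock bin. The job was handed in at about 35.5 s, and no verdict was reported.

- **Locking:** I slid the pack along the rail until the buffers were felt, at about 17 N along the rail (about 22 N with the downward press). When I pulled back, the tooth held it at about x = +21.5 mm in the tester frame. It stayed there after I let go.
- **Release:** Pressing the catch pad with about 5 N made the pack spring out about 34 mm, with nothing touching it. I then slid it off the open end and set it down in the bin with about 8 N of contact force.
- **Last checks:** In the final pictures, the pack is upright and well inside the bin. The tee, tape, carton, driver and both blue look-alikes are where they started. The arm is clear of everything, and the force reading is within about 1 N of zero.
- **Disagreements:** The two cameras differed by up to about 7 mm on the bin and 5 to 6 mm on the tester and pad. I used joint or averaged estimates. No side force above about 1.5 N showed along the rail.

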